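Peel the top tray off a clinging stack and hold it ready

TASK

Take the small steel vessel out of the top tray of the stack and stand it upright on the worktop, clear of the stack. Then take the top tray by its upright corner lug and peel it off: raise that corner first, while the opposite corner is still seated, so that the trays beneath stay down where they are. Finish holding the tray by its lug, well up in the air and roughly level, with its middle over the white enamel tray; do not put it down or let go, and leave the loose ferrule and the forceps where they lie.

Things in the scene. Friction and masses are not known exactly. Their poses are not given: they have to be found in the camera images.
- lower_trays: Lower steel trays, one loose block, 0.85 kg: rims 120 mm (its x) by 160 mm (its y), 40 mm high. Balls on springs, 65 mm high, on brackets outside the middles of both y ends and the -x side at y = +45 mm, overhang the top tray's rim with 5 mm of play; each lets go at about 3 to 6 N of upward pull, so a straight lift tends to bring the lower trays along. Origin: centre of the underside, on the worktop
- tray_lug (a point): Upright lug at the (-x, -y) corner of the loose top tray (steel, 0.12 kg, rim 120 x 160 mm, rim top 47 mm high while nested): 10 mm thick, 24 mm long along the tray's x = y line, 40 mm tall above the rim. Point: on the lug's axis, 10 mm below its top. Tray's axes: z up, y along the 160 mm. Pinch across the 10 mm, on the line (1, -1), fingertips just above the rim
- tray_middle (a point): Middle of the top tray: from the lug point it lies at x +52.5, y +72.5, z -41.5 mm in the tray's axes; 11 mm above the underside of the tray's floor
- tray_far_corner (a point): Underside of the top tray's rim at the corner opposite the lug: from the lug point x +112.5, y +152.5, z -33 mm in the tray's axes. It lies 44 mm above the worktop while nested
- vessel_mid (a point): The small conical steel vessel standing in the top tray at the start: 68 mm wide at its widest, 88 mm high, 0.16 kg, with a lip of 44 mm diameter at the top (74 to 88 mm above its foot) by which it is pinched from above. Point: on its axis, half-way up (44 mm above its foot and below its top); z up
- enamel_tray: White enamel tray with a dark rim behind the pipe manifold, fixed, 256 mm (its x) by 197 mm (its y), 12 mm high. Origin: centre of its underside, on the worktop. Between it and the stack runs a pipe manifold up to 140 mm above the worktop: carry the tray above that
- ferrule: Loose flat steel disc on the worktop, 75 mm diameter, 6 mm thick; origin at the centre of its underside. A bystander. Apart from it and the forceps the worktop is bare for x 0.33 to 0.48, y -0.07 to 0.15. Farther right, for y below -0.08, lies a notebook (x under 0.48) and stands a big ultrasonic bath (x over 0.46, 360 mm high): pass above or in front of it
- forceps: Loose steel forceps lying on the worktop, 117 mm long (x), 24 mm wide, 11 mm high; origin at the centre of the underside. A bystander
There are look-alikes about, which are no part of the job. Leave any yellow look-alike of the part that bears vessel_mid alone.

How it is judged:
By the outcome, as a careful person would: the job done as asked, in the order asked, and still so for the second after the job is handed in, while the arm keeps its last pose, push and grip.
It also fails if it takes over 70 s, if anything falls off the work surface, if the arm or the gripper's body presses on something with over 40 N, if the wrist force passes 120 N, or if a joint passes its speed limit or range.

ROBOT

A 6-joint arm with a two-finger parallel gripper is mounted at the origin on a cart in front of the work surface, level with it; the furniture and walls round the work are solid. World frame = base frame: x ahead of the robot, y to its left, z up, the work surface at z = 0. Lengths are in m, angles in rad, forces in N, time in s.
With the tool pointing down it reaches from about 0.375 to 0.975 m from the base axis. Payload 3.8 kg.
Tool frame: the origin (TCP) lies midway between the tips of the shut fingers; the grasp point (between the pads) lies 19 mm behind it (r.grasp_offset is the z of the grasp point in the tool frame, in m); z points along the fingers, y is the direction in which the jaws open and shut (so a half turn about z gives the same grasp; the last joint's range is limited). The gripper opens to 88 mm and grips with 3 to 60 N. Pads are 18 mm wide; open, the fingers measure 123 mm over their backs; the gripper's body (75 mm by 187 mm) begins 45 mm behind the grasp point.
Start: joints at [-1.266, 0.264, 1.604, -0, 1.274, -0.037], TCP at [0.226, -0.636, 0.239] pointing down, gripper open.
Joint ranges: [-2.63, 2.63], [-0.94, 2.18], [0.31, 2.57], [-1.31, 4.45], [0, 2.66], [-2.55, 2.55]. Speed limits (rad/s): [2.57, 2.57, 3.14, 3.14, 3.14, 3.14].

INTERFACE

Orientations are given as a 3x3 rotation matrix whose columns are the frame's x, y, z axes.
In Python, from workcell import r gives the robot as it stands.
- The arm moves only by the tool servo_tool, never from a script. Its argument "increments" is one flat list of numbers, 6 for each row, row after row: the shift along the tool's x, y, z each as a share of 500 mm, from -1 to 1, then the turn, a rotation vector about the tool's x, y, z each as a share of 90 degrees, from -1 to 1. A call has 1 to 12 rows; each row shifts and turns the commanded pose from where the row before left it, along the tool's axes as they then stand; what a row does not reach is not made up. A row lasts 1/10 s, in which the tool goes at most 50 mm and 8.59 degrees, less where a joint would pass 70% of its speed; a pose out of reach is approached as far as the arm can. A call with a number of a shift or a turn outside -1 to 1 is refused whole. A call with a gripper value outside its range is refused whole. "gripper" is the opening, from -1 (shut) to 1 (fully open), set as the call begins (left out, the last holds). The fingers move at their own pace and stop on an object; "squeeze" is the grip in N (left out, the last holds). Time passes only in rows, so rows that do not move let the fingers close. It gives the time, the measured TCP pose, the force and the opening at its end, in the units of the state.
- r.read_state(): the state, without advancing time (a new reading comes with each control period).
- r.grab_frame(name): name is "side" or "top" or "wrist"; returns a dict with "frame" (400x640x3 uint8, blue, green, red), "vfov" (degrees; the focal length in pixels is half the picture's height over the tangent of half this angle, whatever the lens; pixels are square), "cx", "cy" (the principal point, pixels), "R" (3x3) and "t" (3): a world point X has camera coordinates R X + t. Camera axes: x right, y down, z forward; pixel columns grow to the right and rows downward; lengths in m; the calibration is good to about 2 mm. A picture is of the moment at which its call begins. There is no depth.
- r.sign_off(): hands the job in, once; it reports no verdict.
Trained networks look in the newest picture that a camera, given by its name, has taken for a name from the list of things; names that differ only in an ending like _2 or _b are one class to them, and where a whole thing is asked for, a point or a joint stands for the part that bears it (a point fixed in the world has none). Each returns a list of dicts, best first, with "conf" (0 to 1); they miss things now and then, are a little off and sometimes report something else, mostly with a low value. They report only what shows in the picture. A call takes as long as a camera call. They do not tell look-alikes from the thing itself.
- r.recognise(camera, label): "rect" ([left, top, right, bottom] in pixels, round what is visible of it).
- r.regions_of(camera, label): "mask" (400x640 bool, what is visible of it) and "rect" ([left, top, right, bottom] in pixels, round what is visible of it).
The state is a dict: "time_s": time; "joint_pos": joint angles; "qd": joint speeds; "tau": joint torques, N m; "tool_pos": TCP position; "orientation": TCP orientation; "ft_force": force on the tool from outside, world axes, zero at the start; "torque": the same for the moment, N m; "width": opening from 0.0 (shut) to 1.0 (fully open).
Only numpy, scipy, OpenCV 4.12 (cv2) and the standard library are available. Lean on these libraries where they do the work, as an engineer would, in place of code of your own. Each camera call takes 0.05 s, during which the arm holds its last target.

## Working session

There is one attempt and no reset: what is moved stays moved. The work goes in short steps, Python scripts to look and compute and a tool call to move; the robot and the scene stay as the last step left them, time stands still between calls to the robot, and variables do not carry over. Pictures are saved under pics/ and viewed, and the job is handed in when it is done.

Besides the shell and the picture viewer there is one more tool, called after ">>>" as name(argument=value, ...) on one line, values as JSON. servo_tool: Moves the arm, as the interface text tells. Shift numbers are shares of 500 mm and turn numbers shares of 90 degrees, none past 1 either way. Its arguments: {"type":"object","properties":{"increments":{"type":"array","items":{"type":"number","minimum":-1,"maximum":1}},"gripper":{"type":"number"},"squeeze":{"type":"number"}},"required":["increments"]}

```bash
ls; mkdir -p pics
python3 - <<'E'
from workcell import r
import cv2
s=r.read_state(); print(s)
for n in("side","top","wrist"):
    f=r.grab_frame(n); cv2.imwrite(f"pics/{n}0.png",f["frame"]); print(n,f["vfov"],f["cx"],f["cy"],f["R"],f["t"])
    for l in("lower_trays","tray_lug","vessel_mid","enamel_tray","ferrule","forceps"):
        print(l,[(d["rect"],round(d["conf"],2)) for d in r.recognise(n,l)])
print(r.grasp_offset)
E
```

```text
pics
{'time_s': 0.0, 'joint_pos': array([-1.26590118e+00,  2.64779384e-01,  1.60536908e+00, -1.59321132e-05,
        1.27371061e+00, -3.68848166e-02]), 'qd': array([-2.44127309e-03, -9.32393655e-04,  9.81453256e-04,  6.57790467e-04,
       -3.28801057e-05,  8.14877983e-04]), 'tau': array([ 1.81992858e-03, -5.02107525e+01, -3.56871629e+01,  7.29120872e-02,
        2.93226494e-02, -1.96875981e-04]), 'tool_pos': array([ 0.22602407, -0.63527319,  0.237373  ]), 'orientation': array([[ 9.42158032e-01,  3.35168257e-01, -6.94895051e-04],
       [ 3.35168970e-01, -9.42155564e-01,  2.15731502e-03],
       [ 6.83642767e-05, -2.26543893e-03, -9.99997432e-01]]), 'ft_force': array([-0.90479803,  0.00240822,  0.13592648]), 'torque': array([ 0.04762493, -0.01543682, -0.0734488 ]), 'width': 1.0004519403830947}
side 55.67218751845134 325.85787123641023 197.04146028403815 [[ 0.92473714 -0.37985917 -0.02383785]
 [-0.21246648 -0.46323973 -0.86038767]
 [ 0.31578351  0.80069718 -0.50908232]] [-0.40390882  0.29455341  0.53134539]
lower_trays [([231.4, 188.1, 299.7, 231.5], 0.59)]
tray_lug [([237.2, 181.7, 2
[... 436 characters left out ...]
752156  0.02102117 -0.98564427]] [0.23740903 0.54049417 0.90893643]
lower_trays [([220.5, 252.1, 318.3, 294.6], 0.77)]
tray_lug [([224.0, 229.6, 308.7, 294.7], 0.96)]
vessel_mid [([384.8, 140.5, 419.9, 172.8], 0.61), ([249.4, 241.9, 278.9, 273.3], 0.56)]
enamel_tray [([281.6, 85.0, 369.5, 190.8], 0.92)]
ferrule [([415.0, 262.7, 449.1, 300.1], 0.56)]
forceps []
wrist 63.98187481246572 319.0862696238647 196.6597969337204 [[ 3.35187339e-01 -9.42151488e-01 -1.45773461e-04]
 [-8.91327538e-01 -3.17155928e-01  3.23955766e-01]
 [-3.05261640e-01 -1.08455939e-01 -9.46072217e-01]] [-0.67373843 -0.04505761  0.39190849]
lower_trays []
tray_lug []
vessel_mid []
enamel_tray []
ferrule []
forceps []
-0.0187
```

View pics/side0.png

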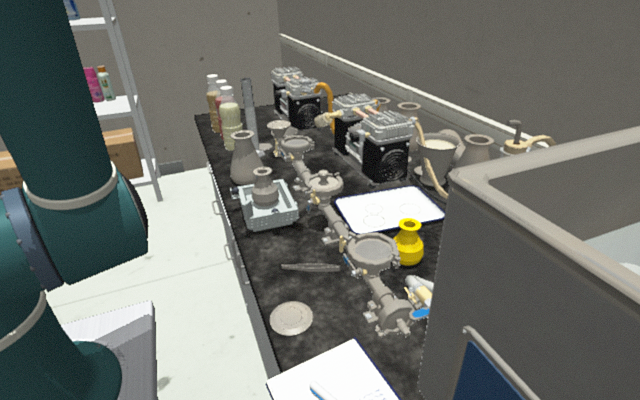

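View pics/top0.png

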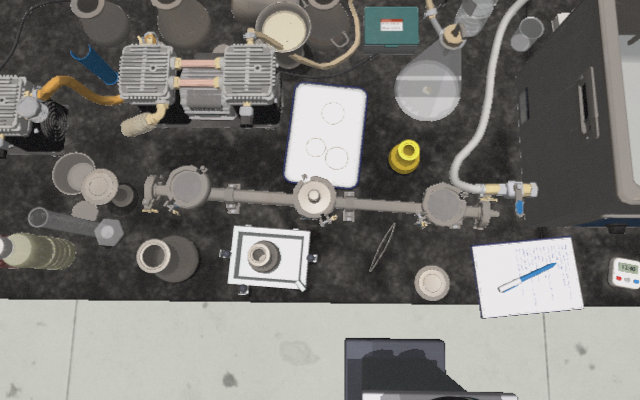

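Run:
```python
import cv2
a=cv2.imread("pics/top0.png")[200:320,180:340]; cv2.imwrite("pics/topc.png",cv2.resize(a,None,fx=5,fy=5,interpolation=cv2.INTER_CUBIC))
a=cv2.imread("pics/side0.png")[150:250,210:330]; cv2.imwrite("pics/sidec.png",cv2.resize(a,None,fx=6,fy=6,interpolation=cv2.INTER_CUBIC))
```

```text
(no output)
```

View pics/topc.png

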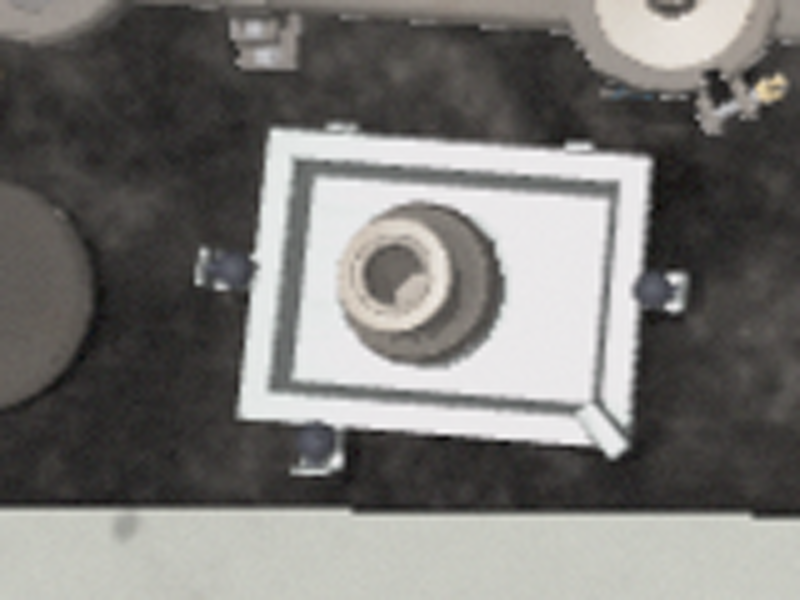

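View pics/sidec.png

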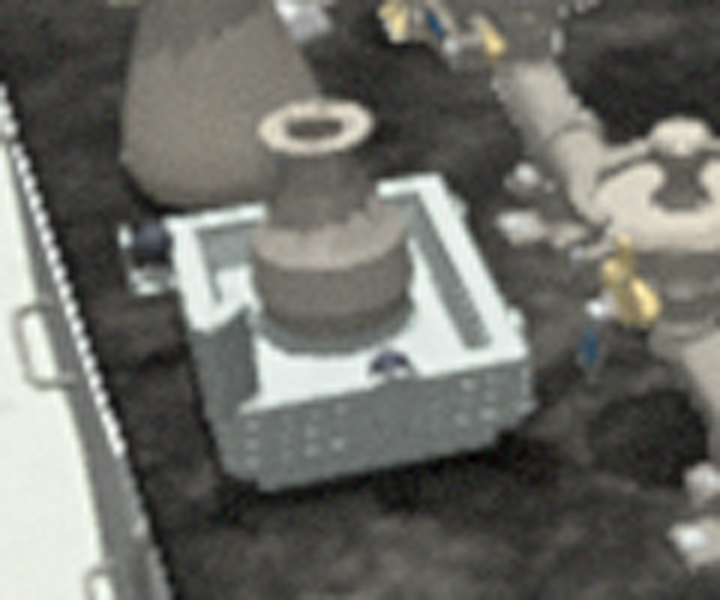

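```bash
cat > h.py <<'E'
import numpy as np, cv2
from scipy.optimize import least_squares
class Cam:
    def __init__(s,f):
        s.R=np.array(f["R"]);s.t=np.array(f["t"]);s.cx=f["cx"];s.cy=f["cy"];s.f=200/np.tan(np.radians(f["vfov"])/2)
    def proj(s,X):
        c=np.atleast_2d(X)@s.R.T+s.t
        return np.c_[s.cx+s.f*c[:,0]/c[:,2],s.cy+s.f*c[:,1]/c[:,2]]
    def ray(s,uv,z):
        d=s.R.T@np.array([(uv[0]-s.cx)/s.f,(uv[1]-s.cy)/s.f,1]);o=-s.R.T@s.t
        return o+d*(z-o[2])/d[2]
E
python3 - <<'E'
from h import *
from workcell import r
T=Cam(r.grab_frame("top"));S=Cam(r.grab_frame("side"))
q=lambda x,y:np.array([x/5+180-.4,y/5+200-.4])
qs=lambda x,y:np.array([x/6+210-.4,y/6+150-.4])
uv=np.array([q(270,128),q(652,155),q(238,418)]); 
M=np.array([[60,80],[60,-80],[-60,80]])/1000
for p in uv: print(T.ray(p,.047))
suv=np.array([qs(440,178),qs(533,362),qs(168,222)]) # side: (+x,+y),( +x,-y),(-x,+y)
def pts(v):
    c,s=np.cos(v[2]),np.sin(v[2]); return np.c_[M@np.array([[c,s],[-s,c]])+v[:2],np.full(3,.047)]
for which in ("top","side","both"):
    f=lambda v:np.r_[(T.proj(pts(v))-uv).ravel()*(which!="side"),(S.proj(pts(v))-suv).ravel()*(which!="top")]
    o=least_squares(f,[.45,.1,0],x_scale=[.01,.01,.1]);print(which,o.x,np.round(o.fun,1))
v=o.x
print("ferr",T.ray((432,281.5),.006)); 
print("enamel corners",[T.ray(p,.012)[:2].round(3) for p in((292,86),(366,90),(358,187),(285,183))])
# vessel lip centre top at z=.114
print("lip top",T.ray(q(396,275),.114),"side",S.ray(qs(317,127),.114))
print("vess", [ (d['rect'],T.ray(((d['rect'][0]+d['rect'][2])/2,(d['rect'][1]+d['rect'][3])/2),.07)) for d in r.recognise("top","vessel_mid")])
print("foreps",T.ray((390,225),0.005),T.ray((372,270),0.005))
for l in ("lip",):
    for b in [(396,218),(396,333),(337,275),(453,275)]: print(T.ray(q(*b),.114))
print("yellow",T.ray((408,150),.09))
E
```

```text
[0.48898499 0.43271517 0.047     ]
[0.4787152  0.27185211 0.047     ]
[0.36889875 0.44078624 0.047     ]
top [ 0.42380259  0.35649891 -0.06597481] [ 0.2  0.  -0.4  0.1  0.3 -0.1 -0.  -0.  -0.  -0.  -0.  -0. ]
side [ 0.4248704   0.35027583 -0.07505077] [ 0.  -0.   0.   0.   0.  -0.   0.3 -0.1 -0.1 -0.2 -0.1  0.3]
both [ 0.42459825  0.35547377 -0.06844932] [ 0.7 -0.4  0.1 -0.1  0.7 -0.6 -0.6 -0.9 -0.8 -1.4 -0.8 -0.5]
ferr [0.3760949  0.01244473 0.006     ]
enamel corners [array([0.815, 0.32 ]), array([0.805, 0.151]), array([0.579, 0.169]), array([0.588, 0.331])]
lip top [0.4244393  0.36644407 0.114     ] side [0.42618337 0.36323755 0.114     ]
vess [([249.6, 240.3, 279.9, 274.2], array([0.42151145, 0.36146962, 0.07      ])), ([387.1, 139.5, 422.9, 170.7], array([0.63597598, 0.0742752 , 0.07      ]))]
foreps [0.49664785 0.09971427 0.005     ] [0.39923883 0.13969393 0.005     ]
[0.44640631 0.36718129 0.114     ]
[0.40227568 0.36570026 0.114     ]
[0.42425616 0.38928948 0.114     ]
[0.42461605 0.34439535 0.114     ]
yellow [0.64119062 0.07112423 0.09      ]
```

>>> servo_tool(increments=[0,0,-0.01,0,0,-0.087,0,0,-0.01,0,0,-0.087,0,0,-0.01,0,0,-0.087,0,0,-0.01,0,0,-0.087,0,0,-0.01,0,0,-0.087,0,0,-0.01,0,0,-0.087,0,0,-0.01,0,0,-0.087,0,0,-0.01,0,0,-0.087,0,0,-0.01,0,0,-0.086], gripper=1, squeeze=30)

```text
time_s: 2.1
tool_pos: [0.2262, -0.6359, 0.2839]
orientation: [[-0.005, 1.0, -0.0], [1.0, 0.005, 0.0], [0.0, -0.0, -1.0]]
ft_force: [-0.6, 0.9, -0.7]
width: 1.0
```

>>> servo_tool(increments=[0.086,0.023,0,0,0,0,0.086,0.023,0,0,0,0,0.086,0.023,0,0,0,0,0.086,0.023,0,0,0,0,0.086,0.023,0,0,0,0,0.086,0.023,0,0,0,0,0.086,0.023,0,0,0,0,0.086,0.023,0,0,0,0,0.086,0.023,0,0,0,0])

```text
time_s: 3.0
tool_pos: [0.3301, -0.2474, 0.284]
orientation: [[0.001, 1.0, 0.001], [1.0, -0.001, -0.0], [-0.0, 0.001, -1.0]]
ft_force: [0.8, -1.1, -0.3]
width: 0.996
```

>>> servo_tool(increments=[0.09,0.02,0,0,0,0,0.09,0.02,0,0,0,0,0.09,0.02,0,0,0,0,0.09,0.02,0,0,0,0,0.09,0.02,0,0,0,0,0.09,0.02,0,0,0,0,0.09,0.02,0,0,0,0,0.09,0,0,0,0,0,0.09,0,0,0,0,0,0,0,0,0,0,0])

```text
time_s: 4.0
tool_pos: [0.3997, 0.1606, 0.2839]
orientation: [[-0.006, 1.0, 0.0], [1.0, 0.006, 0.002], [0.002, 0.0, -1.0]]
ft_force: [0.4, -1.3, -0.3]
width: 1.001
```

```bash
cat > g.py <<'E'
import sys,cv2
from workcell import r
k=sys.argv[1]; ns=sys.argv[2:]
ims=[]
for n in ns:
    f=r.grab_frame(n); cv2.imwrite(f"pics/{n}{k}.png",f["frame"])
s=r.read_state(); print(s["time_s"],s["tool_pos"].round(4),s["ft_force"].round(1),s["width"],s["joint_pos"].round(2))
E
python3 g.py 1 wrist
python3 - <<'E'
from h import *
from workcell import r
f=r.grab_frame("wrist");W=Cam(f)
for l in ("vessel_mid","tray_lug","lower_trays","forceps","ferrule"): print(l,[(d["rect"],round(d["conf"],2)) for d in r.recognise("wrist",l)])
print(W.proj([[.4244,.3664,.114],[.4244,.3664,.026],[.371,.281,.087]]))
E
```

```text
4.05 [0.3998 0.1582 0.2838] [ 0.7 -1.5 -0.4] 0.9989577937827169 [ 0.32 -0.24  2.03  0.    1.35  0.31]
vessel_mid [([468.9, 199.9, 540.8, 260.4], 0.77), ([456.0, 3.4, 640.0, 165.4], 0.42)]
tray_lug [([277.8, 0.5, 399.0, 63.2], 0.8)]
lower_trays [([300.9, 28.7, 400.2, 79.5], 0.95)]
forceps [([319.9, 159.7, 394.1, 203.3], 0.58)]
ferrule [([277.9, 228.0, 326.6, 273.7], 0.69)]
[[351.68486511 -72.38076664]
 [343.82422814 -33.62275466]
 [291.05899675  46.81677394]]
```

View pics/wrist1.png

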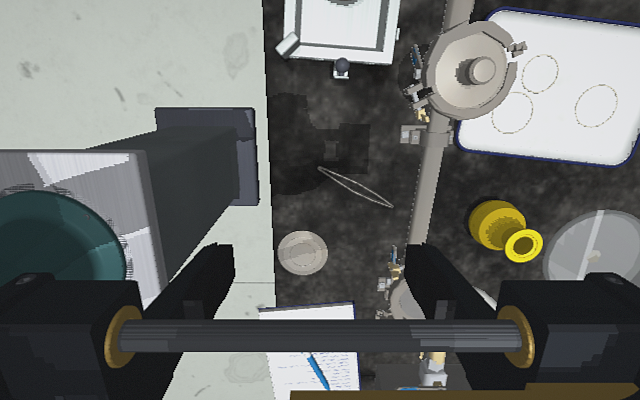

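>>> servo_tool(increments=[0.083,0.01,0,0,0,0,0.083,0.01,0,0,0,0,0.083,0.01,0,0,0,0,0.083,0.01,0,0,0,0,0.083,0.01,0,0,0,0,0,0,0,0,0,0,0,0,0,0,0,0])

```text
time_s: 5.05
tool_pos: [0.4258, 0.3627, 0.2832]
orientation: [[0.001, 1.0, -0.001], [1.0, -0.001, -0.001], [-0.001, -0.001, -1.0]]
ft_force: [0.4, -0.5, 0.3]
width: 1.001
```

```bash
python3 g.py 2 wrist top
python3 - <<'E'
from h import *
from workcell import r
f=r.grab_frame("wrist");W=Cam(f)
for l in ("vessel_mid","tray_lug","lower_trays"): print(l,[(d["rect"],round(d["conf"],2)) for d in r.recognise("wrist",l)])
print(W.proj([[.4244,.3664,.114],[.4244,.3664,.026],[.371,.281,.087]]))
E
```

```text
5.15 [0.4257 0.3618 0.2836] [-0.5  0.1 -0.7] 0.9992913199582181 [ 0.66  0.02  1.8  -0.    1.32  0.66]
vessel_mid [([443.2, 351.7, 468.5, 382.7], 0.8), ([293.4, 128.7, 349.7, 192.6], 0.58)]
tray_lug [([262.7, 100.4, 375.8, 238.2], 0.83)]
lower_trays [([253.5, 81.3, 374.8, 246.2], 0.95)]
[[318.61193068 171.35867223]
 [318.76725158 154.15199102]
 [273.7024844  235.93080385]]
```

View pics/wrist2.png

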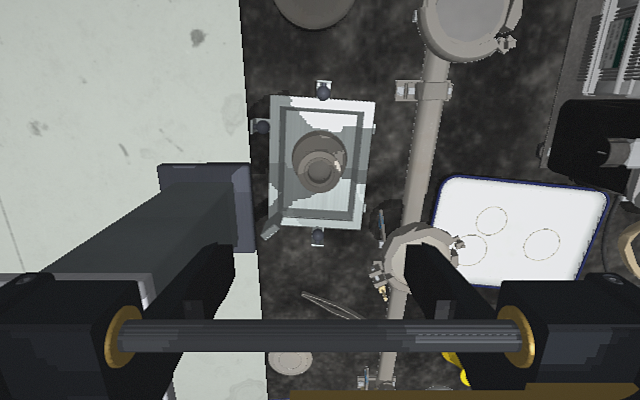

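View pics/top2.png

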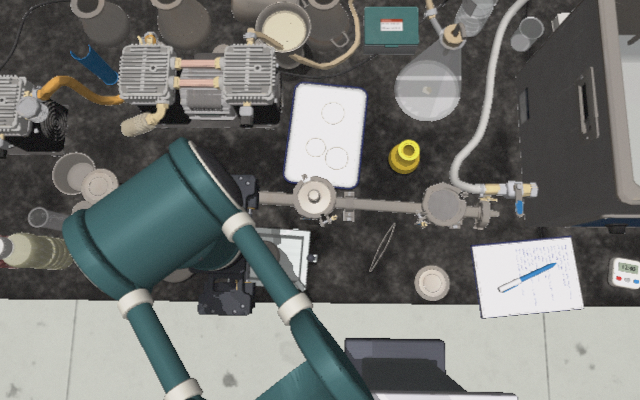

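Run:
```python
import cv2
a=cv2.imread("pics/wrist2.png")[70:250,240:390]; cv2.imwrite("pics/w2c.png",cv2.resize(a,None,fx=3.3,fy=3.3,interpolation=cv2.INTER_CUBIC))
```

```text
(no output)
```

View pics/w2c.png

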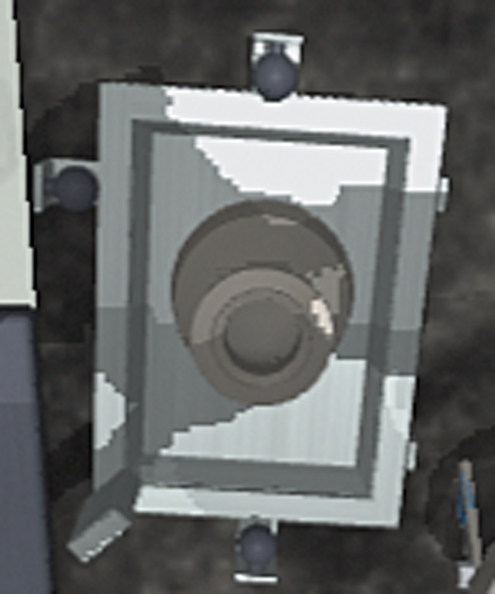

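Run:
```python
from h import *
from workcell import r
f=r.grab_frame("wrist");W=Cam(f)
q=lambda x,y:np.array([x/3.3+240-.35,y/3.3+70-.35])
uv=np.array([q(446,105),q(398,526),q(100,83)]);M=np.array([[60,80],[60,-80],[-60,80]])/1000
def pts(v):
    c,s=np.cos(v[2]),np.sin(v[2]); return np.c_[M@np.array([[c,s],[-s,c]])+v[:2],np.full(3,.047)]
o=least_squares(lambda v:(W.proj(pts(v))-uv).ravel(),[.45,.3,0],x_scale=[.01,.01,.1]);print(o.x,o.fun.round(1))
print("lip",W.ray(q(263,335),.114),"lug",W.ray(q(99,533),.087))
for v in (o.x,[.4238,.3565,-.066]):
    c,s=np.cos(v[2]),np.sin(v[2]);print(v[0]+c*-.0525+s*.0725,v[1]-s*.0525-c*.0725)
```

```text
[ 0.42390187  0.35601055 -0.06456245] [-0.2  0.2 -0.  -0.4  0.2  0.1]
lip [0.42519165 0.36703664 0.114     ] lug [0.36653614 0.28761372 0.087     ]
0.3668337276366611 0.2870487721609555
0.36663277665225225 0.2876203326466458
```

>>> servo_tool(increments=[0.01,-0.001,0.045,0,0,0,0,0,0.05,0,0,0,0,0,0.05,0,0,0,0,0,0.05,0,0,0,0,0,0.05,0,0,0,0,0,0.05,0,0,0,0,0,0.05,0,0,0,0,0,0.03,0,0,0,0,0,0.016,0,0,0,0,0,0,0,0,0])

```text
time_s: 6.4
tool_pos: [0.4245, 0.3679, 0.0874]
orientation: [[0.001, 1.0, -0.001], [1.0, -0.001, -0.001], [-0.001, -0.001, -1.0]]
ft_force: [0.1, -0.5, 0.3]
width: 0.995
```

>>> servo_tool(increments=[0,0,0,0,0,0,0,0,0,0,0,0,0,0,0,0,0,0,0,0,0,0,0,0,0,0,0,0,0,0,0,0,0,0,0,0], gripper=-1, squeeze=30)

```text
time_s: 7.0
tool_pos: [0.4249, 0.3685, 0.0884]
orientation: [[0.001, 1.0, 0.0], [1.0, -0.001, 0.0], [0.0, 0.0, -1.0]]
ft_force: [0.2, 0.1, 0.3]
width: 0.481
```

```bash
python3 g.py 3 wrist side
```

```text
7.1 [0.425  0.3685 0.0884] [ 0.8 -0.6  0.5] 0.43643599212501527 [ 0.67  0.19  1.99 -0.    0.96  0.67]
```

View pics/side3.png

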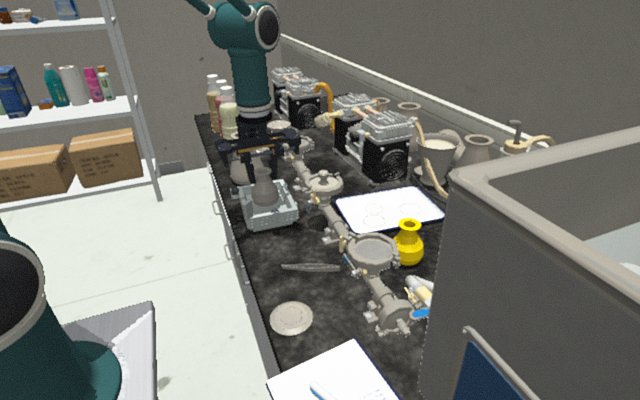

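>>> servo_tool(increments=[0,0,0,0,0,0,0,0,0,0,0,0,0,0,0,0,0,0,0,0,0,0,0,0])

```text
time_s: 7.5
tool_pos: [0.4251, 0.3686, 0.0884]
orientation: [[0.001, 1.0, 0.0], [1.0, -0.001, 0.0], [0.0, 0.0, -1.0]]
ft_force: [0.5, 0.2, 1.8]
width: 0.435
```

```bash
python3 g.py 4 wrist side; python3 -c "
import cv2
a=cv2.imread('pics/side4.png')[110:240,200:340];cv2.imwrite('pics/s4c.png',cv2.resize(a,None,fx=4,fy=4))"
```

```text
7.6 [0.4251 0.3685 0.0884] [ 0.7 -0.5  2. ] 0.4358371375048183 [ 0.67  0.19  1.99 -0.    0.96  0.67]
```

View pics/wrist4.png

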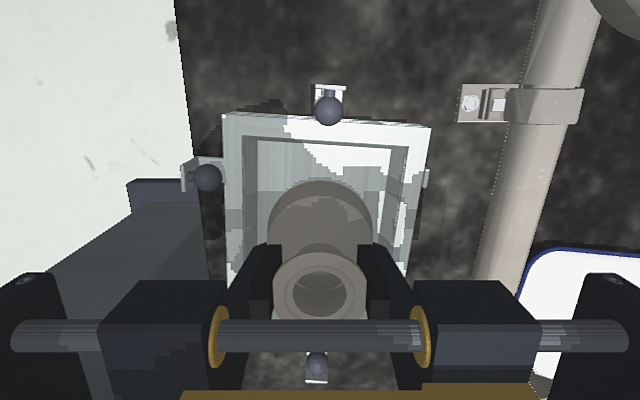

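View pics/s4c.png

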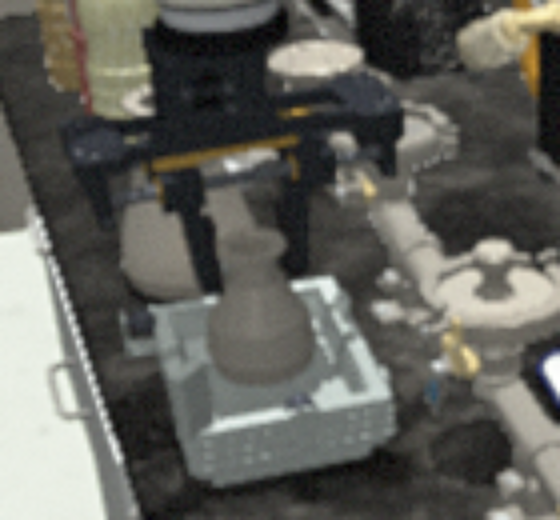

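>>> servo_tool(increments=[0,0,-0.02,0,0,0,0,0,-0.03,0,0,0,0,0,-0.05,0,0,0,0,0,-0.05,0,0,0,0,0,-0.05,0,0,0,0,0,-0.05,0,0,0,0,0,-0.03,0,0,0,0,0,0,0,0,0,0,0,0,0,0,0])

```text
time_s: 8.5
tool_pos: [0.4247, 0.3683, 0.228]
orientation: [[0.001, 1.0, -0.0], [1.0, -0.001, -0.0], [-0.0, -0.0, -1.0]]
ft_force: [-0.6, 0.0, -1.9]
width: 0.435
```

```bash
python3 g.py 5 wrist side
```

```text
8.6 [0.424  0.3677 0.2265] [-0.5  0.4 -1.2] 0.4395563896736927 [0.67 0.06 1.86 0.   1.22 0.67]
```

View pics/wrist5.png

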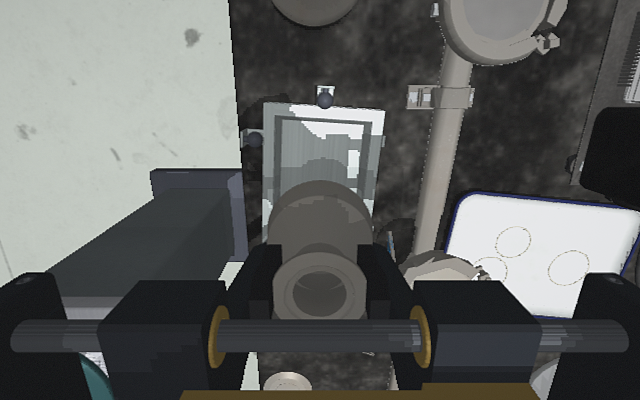

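View pics/side5.png

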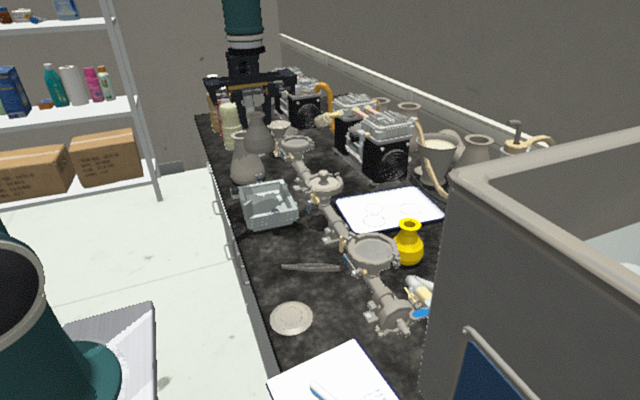

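Run:
```python
from h import *
from workcell import r
T=Cam(r.grab_frame("top"))
for z in (.0,.06,.1,.14): print(z,T.ray((445,225),z)[:2],T.ray((400,212),z)[:2],T.ray((472,245),z)[:2])
print("ferr",[T.ray(p,.006)[:2].round(3) for p in ((414,283),(449,283),(432,264),(432,300))])
print("forc",[T.ray(p,.006)[:2].round(3) for p in ((394,225),(371,270))])
print(T.proj([[.45,.04,0],[.45,.04,.088]]))
```

```text
0.0 [ 0.49805375 -0.02081429] [0.52617719 0.07671686] [ 0.45483269 -0.07750873]
0.06 [ 0.49081157 -0.00615912] [0.51723264 0.08546826] [ 0.45020677 -0.05942173]
0.1 [0.48598345 0.00361099] [0.5112696  0.09130253] [ 0.44712282 -0.04736373]
0.14 [0.48115533 0.0133811 ] [0.50530657 0.0971368 ] [ 0.44403888 -0.03530573]
ferr [array([0.373, 0.051]), array([ 0.373, -0.023]), array([0.413, 0.011]), array([0.338, 0.014])]
forc [array([0.497, 0.091]), array([0.399, 0.142])]
[[417.62159915 246.81737587]
 [425.70267    243.66275714]]
```

Run:
```python
from h import *
from workcell import r
T=Cam(r.grab_frame("top"));S=Cam(r.grab_frame("side"))
def tri(a,b):
    rows=[]
    for C,u in((T,a),(S,b)):
        P=np.c_[C.R,C.t]; x=(u[0]-C.cx)/C.f;y=(u[1]-C.cy)/C.f
        rows+=[x*P[2]-P[0],y*P[2]-P[1]]
    A=np.array(rows);return np.linalg.lstsq(A[:,:3],-A[:,3],rcond=None)[0]
print("tee",tri((445,203),(373,247)), "cap mid tee",tri((315,193),(322,177)))
print(tri((445,226),(352,262)))
for z in(.08,.1,.12): print(z,T.ray((445,203),z)[:2],S.ray((373,247),z)[:2], T.ray((445,226),z)[:2],T.ray((421,203),z)[:2])
```

```text
tee [0.52823146 0.00457565 0.1104213 ] cap mid tee [0.54107348 0.26006334 0.12179565]
[0.48608515 0.00170219 0.09376994]
0.08 [ 0.53324243 -0.00284842] [0.54799972 0.03823785] [ 0.48637644 -0.00120311] [0.53296409 0.04558139]
0.1 [0.52984407 0.00207119] [0.53511934 0.01610275] [0.48400674 0.00368039] [0.52957185 0.04943802]
0.12 [0.52644572 0.0069908 ] [ 0.52223896 -0.00603236] [0.48163704 0.00856389] [0.5261796  0.05329466]
```

>>> servo_tool(increments=[-0.04,0.0064,0,0,0,0,-0.08,0.0064,0,0,0,0,-0.09,0.0064,0,0,0,0,-0.09,0.0064,0,0,0,0,-0.09,0.0064,0,0,0,0,-0.09,0.0064,0,0,0,0,-0.08,0.0064,0,0,0,0,-0.05,0.0064,0,0,0,0,-0.026,0,0,0,0,0])

```text
time_s: 9.65
tool_pos: [0.45, 0.0484, 0.2276]
orientation: [[0.003, 1.0, -0.001], [1.0, -0.003, -0.0], [-0.0, -0.001, -1.0]]
ft_force: [-0.2, 0.1, -2.0]
width: 0.435
```

>>> servo_tool(increments=[0,0,0,0,0,0.06,0,0,0,0,0,0.09,0,0,0,0,0,0.09,0,0,0,0,0,0.09,0,0,0,0,0,0.09,0,0,0,0,0,0.09,0,0,0,0,0,0.09,0,0,0,0,0,0.09,0,0,0,0,0,0.09,0,0,0,0,0,0.09,0,0,0,0,0,0.09,0,0,0,0,0,0.04])

```text
time_s: 10.85
tool_pos: [0.45, 0.0512, 0.2277]
orientation: [[1.0, -0.004, -0.001], [-0.004, -1.0, 0.0], [-0.001, -0.0, -1.0]]
ft_force: [-0.5, 0.2, -0.6]
width: 0.436
```

```bash
python3 g.py 6 wrist side;python3 -c "
from workcell import r
print(r.read_state()['orientation'].round(3))"
```

```text
10.95 [0.45   0.0511 0.2277] [ 0.1 -0.1 -2. ] 0.4369450924846165 [ 0.06 -0.16  2.07  0.    1.23  1.63]
[[ 1.     0.    -0.001]
 [ 0.    -1.     0.   ]
 [-0.001 -0.    -1.   ]]
```

View pics/side6.png

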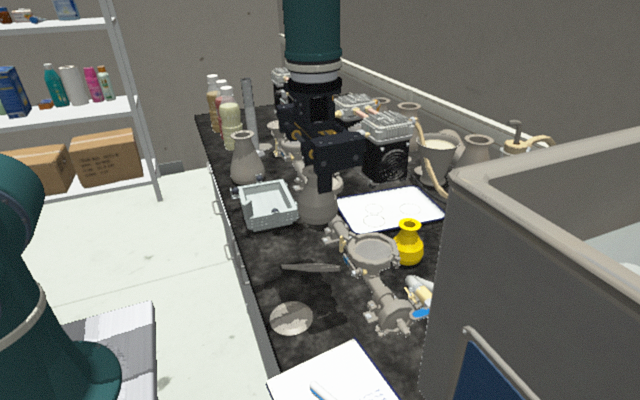

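>>> servo_tool(increments=[0,0,0.04,0,0,0,0,0,0.06,0,0,0,0,0,0.06,0,0,0,0,0,0.06,0,0,0,0,0,0.05,0,0,0,0,0,0.03,0,0,0,0,0,0.015,0,0,0,0,0,0,0,0,0])

```text
time_s: 11.75
tool_pos: [0.4493, 0.0506, 0.0696]
orientation: [[1.0, 0.001, -0.003], [0.001, -1.0, -0.0], [-0.003, 0.0, -1.0]]
ft_force: [-0.2, -0.7, -1.6]
width: 0.437
```

>>> servo_tool(increments=[0,0,0.004,0,0,0,0,0,0.004,0,0,0,0,0,0,0,0,0,0,0,0,0,0,0])

```text
time_s: 12.15
tool_pos: [0.4508, 0.0504, 0.0673]
orientation: [[1.0, -0.001, 0.001], [-0.001, -1.0, 0.0], [0.001, -0.0, -1.0]]
ft_force: [0.5, -0.4, -1.5]
width: 0.432
```

>>> servo_tool(increments=[0,0,0.003,0,0,0,0,0,0.003,0,0,0,0,0,0,0,0,0,0,0,0,0,0,0])

```text
time_s: 12.55
tool_pos: [0.4502, 0.0504, 0.0636]
orientation: [[1.0, -0.001, -0.0], [-0.001, -1.0, 0.0], [-0.0, -0.0, -1.0]]
ft_force: [1.2, -0.0, -1.5]
width: 0.437
```

>>> servo_tool(increments=[0,0,0.003,0,0,0,0,0,0,0,0,0,0,0,0,0,0,0])

```text
time_s: 12.85
tool_pos: [0.4502, 0.0504, 0.0621]
orientation: [[1.0, -0.001, -0.0], [-0.001, -1.0, 0.0], [-0.0, -0.0, -1.0]]
ft_force: [0.9, 0.1, -1.3]
width: 0.437
```

>>> servo_tool(increments=[0,0,0.003,0,0,0,0,0,0,0,0,0,0,0,0,0,0,0])

```text
time_s: 13.15
tool_pos: [0.4511, 0.0504, 0.0614]
orientation: [[1.0, -0.001, 0.002], [-0.001, -1.0, 0.0], [0.002, -0.0, -1.0]]
ft_force: [1.2, -0.2, 3.0]
width: 0.438
```

>>> servo_tool(increments=[0,0,0.003,0,0,0,0,0,0,0,0,0,0,0,0,0,0,0])

```text
time_s: 13.45
tool_pos: [0.4522, 0.0504, 0.0612]
orientation: [[1.0, -0.001, 0.003], [-0.001, -1.0, 0.0], [0.003, -0.0, -1.0]]
ft_force: [-1.7, -1.4, 11.7]
width: 0.435
```

>>> servo_tool(increments=[0,0,-0.003,0,0,0,0,0,0,0,0,0])

```text
time_s: 13.65
tool_pos: [0.4511, 0.0504, 0.0614]
orientation: [[1.0, -0.001, 0.002], [-0.001, -1.0, -0.0], [0.002, 0.0, -1.0]]
ft_force: [-0.1, -1.1, 4.5]
width: 0.437
```

>>> servo_tool(increments=[0,0,0,0,0,0,0,0,0,0,0,0,0,0,0,0,0,0,0,0,0,0,0,0,0,0,0,0,0,0,0,0,0,0,0,0], gripper=1)

```text
time_s: 14.25
tool_pos: [0.4501, 0.0504, 0.0605]
orientation: [[1.0, -0.001, -0.0], [-0.001, -1.0, -0.0], [-0.0, 0.0, -1.0]]
ft_force: [-0.4, 1.4, -0.4]
width: 0.952
```

>>> servo_tool(increments=[0,0,-0.02,0,0,0,0,0,-0.05,0,0,0,0,0,-0.06,0,0,0,0,0,-0.06,0,0,0,0,0,-0.06,0,0,0,0,0,-0.06,0,0,0,0,0,-0.03,0,0,0,0,0,0,0,0,0])

```text
time_s: 15.05
tool_pos: [0.4521, 0.0505, 0.2337]
orientation: [[1.0, -0.001, 0.006], [-0.001, -1.0, 0.0], [0.006, -0.0, -1.0]]
ft_force: [0.1, 0.6, 0.3]
width: 0.998
```

```bash
python3 g.py 7 wrist side
```

```text
15.15 [0.4499 0.0504 0.2301] [-0.4  0.3 -0.1] 0.9998870909519685 [ 0.06 -0.16  2.07  0.    1.24  1.63]
```

View pics/side7.png

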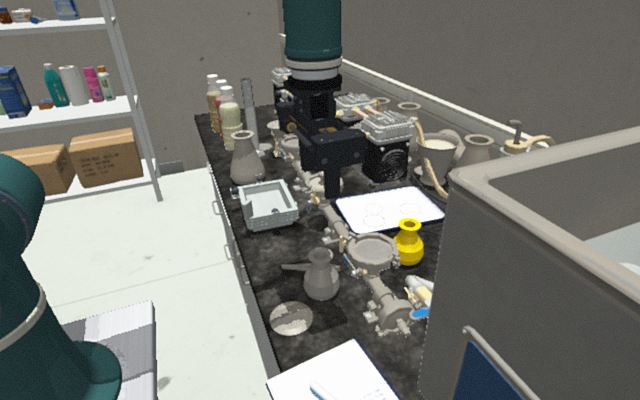

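View pics/wrist7.png

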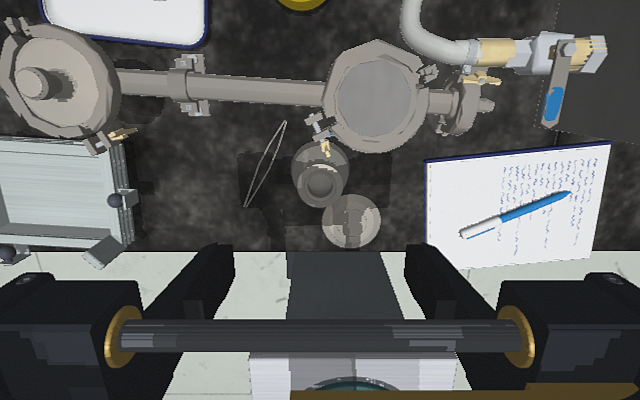

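>>> servo_tool(increments=[-0.0278,-0.079,0,0,0,0,-0.0278,-0.079,0,0,0,0,-0.0278,-0.079,0,0,0,0,-0.0278,-0.079,0,0,0,0,-0.0278,-0.079,0,0,0,0,-0.0278,-0.079,0,0,0,0,0,0,0,0,0,-0.0918,0,0,0,0,0,-0.0918,0,0,0,0,0,-0.0918,0,0,0,0,0,-0.0918,0,0,0,0,0,-0.0918,0,0,0,0,0,0], gripper=-0.3)

```text
time_s: 16.35
tool_pos: [0.3658, 0.2867, 0.2282]
orientation: [[0.751, 0.66, -0.004], [0.66, -0.751, -0.003], [-0.004, -0.001, -1.0]]
ft_force: [-0.7, -0.1, -0.3]
width: 0.349
```

```bash
python3 g.py 8 wrist top
python3 - <<'E'
from h import *
from workcell import r
f=r.grab_frame("wrist");W=Cam(f)
print(r.read_state()["orientation"].round(3))
print(W.proj([[.3667,.2873,.087]]))
a=np.array([.4239,.3562]);c,s=np.cos(-.065),np.sin(-.065)
for m in [[60,80],[60,-80],[-60,80]]: 
    print(W.proj([np.r_[a+np.array([[c,-s],[s,c]])@np.array(m)/1000,.047]]))
E
```

```text
16.45 [0.3662 0.2869 0.2289] [ 0.1 -0.9  0.2] 0.34925088540815635 [ 0.61 -0.13  2.04  0.    1.23  1.46]
[[ 0.754  0.657 -0.002]
 [ 0.657 -0.754 -0.001]
 [-0.002 -0.    -1.   ]]
[[320.53092284 181.48304568]]
[[287.30536742 -39.88071071]]
[[407.02712843  96.76779943]]
[[201.30100737  66.37718928]]
```

View pics/wrist8.png

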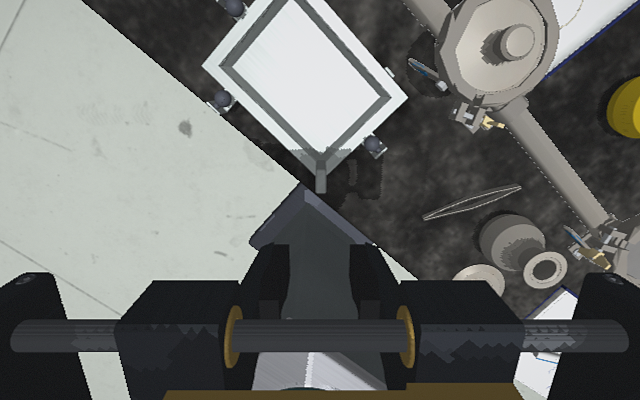

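>>> servo_tool(increments=[0.001,0,0.045,0,0,0,0,0,0.06,0,0,0,0,0,0.06,0,0,0,0,0,0.06,0,0,0,0,0,0.06,0,0,0,0,0,0.04,0,0,0,0,0,0.02,0,0,0,0,0,0.01,0,0,0,0,0,0,0,0,0])

```text
time_s: 17.4
tool_pos: [0.3674, 0.2878, 0.0531]
orientation: [[0.752, 0.659, -0.0], [0.659, -0.752, -0.0], [-0.0, -0.0, -1.0]]
ft_force: [0.5, -0.5, -0.1]
width: 0.348
```

```bash
python3 g.py 9 wrist side;python3 -c "
import cv2
a=cv2.imread('pics/side9.png')[130:240,210:340];cv2.imwrite('pics/s9c.png',cv2.resize(a,None,fx=5,fy=5))"
```

```text
17.5 [0.3682 0.2884 0.0542] [ 0.4  0.1 -0.1] 0.348531896676786 [ 0.61  0.07  2.21 -0.    0.86  1.46]
```

View pics/wrist9.png

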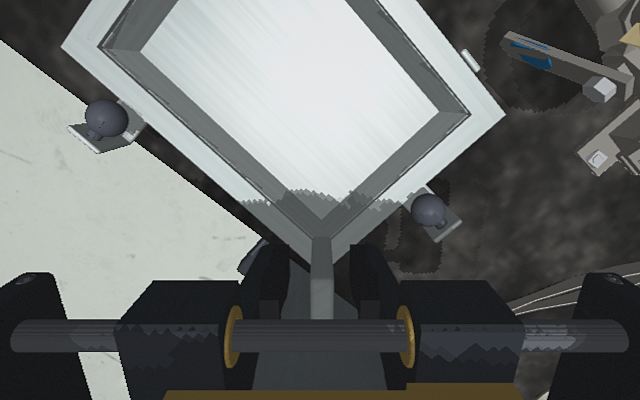

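View pics/s9c.png

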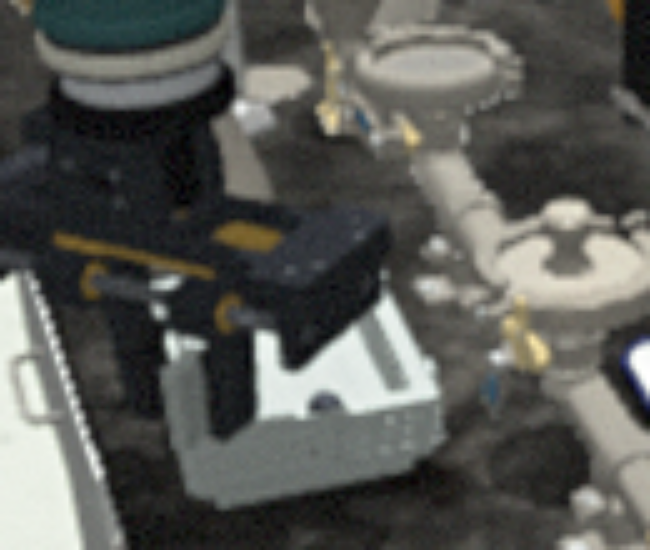

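>>> servo_tool(increments=[-0.001,0,0.004,0,0,0,0,0,0,0,0,0])

```text
time_s: 17.7
tool_pos: [0.3675, 0.2878, 0.0519]
orientation: [[0.752, 0.66, 0.001], [0.66, -0.752, 0.001], [0.001, 0.0, -1.0]]
ft_force: [-0.2, -0.0, -0.1]
width: 0.348
```

>>> servo_tool(increments=[0,0,0,0,0,0,0,0,0,0,0,0,0,0,0,0,0,0,0,0,0,0,0,0,0,0,0,0,0,0,0,0,0,0,0,0], gripper=-1, squeeze=50)

```text
time_s: 18.3
tool_pos: [0.3672, 0.2875, 0.0514]
orientation: [[0.752, 0.66, 0.0], [0.66, -0.752, 0.0], [0.0, 0.0, -1.0]]
ft_force: [-0.0, -1.5, 2.5]
width: 0.107
```

```bash
python3 g.py 10 wrist side
python3 - <<'E'
from workcell import r
print(r.read_state()["torque"].round(2),r.read_state()["orientation"].round(3))
E
```

```text
18.4 [0.3672 0.2875 0.0514] [-0.6 -1.4  3.5] 0.11105781271668544 [ 0.61  0.07  2.21 -0.    0.86  1.46]
[-0.16  0.01 -0.02] [[ 0.752  0.66   0.   ]
 [ 0.66  -0.752  0.   ]
 [ 0.     0.    -1.   ]]
```

View pics/wrist10.png

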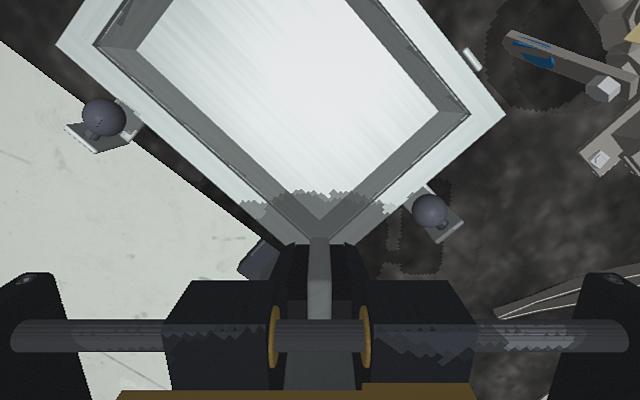

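>>> servo_tool(increments=[0.0003,0,-0.0066,-0.0017,-0.011,0,0.0003,0,-0.0066,-0.0017,-0.011,0,0.0003,0,-0.0066,-0.0017,-0.011,0,0.0003,0,-0.0066,-0.0017,-0.011,0,0,0,0,0,0,0,0,0,0,0,0,0])

```text
time_s: 19.0
tool_pos: [0.3684, 0.2887, 0.0647]
orientation: [[0.75, 0.66, -0.044], [0.658, -0.751, -0.053], [-0.068, 0.011, -0.998]]
ft_force: [2.2, 1.4, -1.2]
width: 0.104
```

```bash
cat > pk.py <<'E'
import sys,cv2
k=sys.argv[1]
import subprocess
a=cv2.imread(f'pics/side{k}.png')[100:250,200:350];cv2.imwrite(f'pics/s{k}c.png',cv2.resize(a,None,fx=4,fy=4))
E
python3 g.py 11 wrist side top; python3 pk.py 11;python3 - <<'E'
from workcell import r
print(r.read_state()["torque"].round(2),r.read_state()["orientation"].round(3))
E
```

```text
19.15 [0.3684 0.2887 0.0647] [ 3.5  1.8 -2.8] 0.11070589596954258 [ 0.62  0.1   2.15 -0.02  0.96  1.49]
[ 0.27 -0.45 -0.05] [[ 0.75   0.66  -0.043]
 [ 0.658 -0.751 -0.052]
 [-0.067  0.011 -0.998]]
```

View pics/wrist11.png

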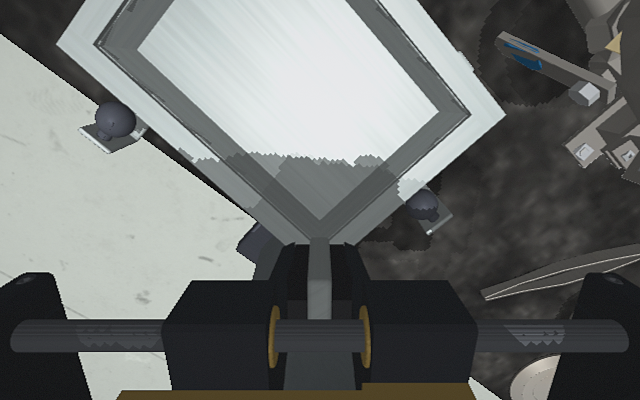

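View pics/s11c.png

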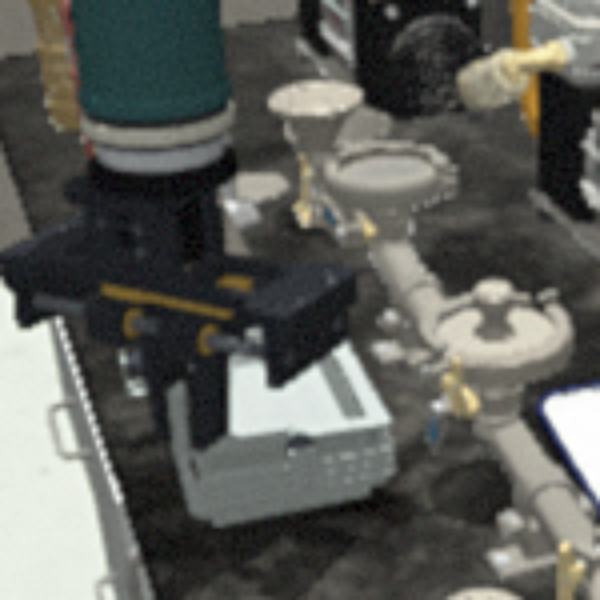

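>>> servo_tool(increments=[0.0006,0,-0.0066,-0.0017,-0.011,0,0.0006,0,-0.0066,-0.0017,-0.011,0,0.0006,0,-0.0066,-0.0017,-0.011,0,0.0006,0,-0.0066,-0.0017,-0.011,0,0,0,0,0,0,0])

```text
time_s: 19.65
tool_pos: [0.3697, 0.2901, 0.0778]
orientation: [[0.745, 0.661, -0.09], [0.652, -0.75, -0.108], [-0.139, 0.021, -0.99]]
ft_force: [0.8, -0.1, -1.5]
width: 0.108
```

>>> servo_tool(increments=[0.0005,0,-0.0066,-0.0017,-0.011,0,0.0005,0,-0.0066,-0.0017,-0.011,0,0.0005,0,-0.0066,-0.0017,-0.011,0,0,0,0,0,0,0])

```text
time_s: 20.05
tool_pos: [0.3709, 0.2915, 0.0871]
orientation: [[0.739, 0.662, -0.124], [0.646, -0.749, -0.148], [-0.191, 0.029, -0.981]]
ft_force: [-0.5, -2.4, -2.9]
width: 0.114
```

```bash
python3 g.py 12 wrist side top; python3 pk.py 12;python3 - <<'E'
from workcell import r
print(r.read_state()["torque"].round(2),r.read_state()["orientation"].round(3))
E
```

```text
20.2 [0.3705 0.2912 0.0867] [-0.1 -1.2 -2.2] 0.10316700141312038 [ 0.64  0.16  2.05 -0.05  1.13  1.52]
[-0.43  0.01 -0.05] [[ 0.74   0.662 -0.124]
 [ 0.646 -0.749 -0.147]
 [-0.19   0.029 -0.981]]
```

View pics/wrist12.png

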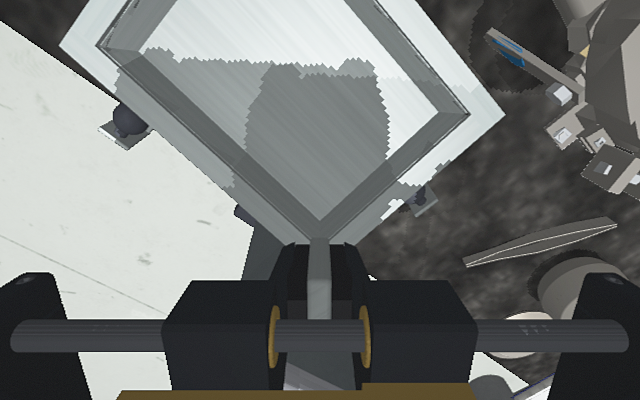

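View pics/s12c.png

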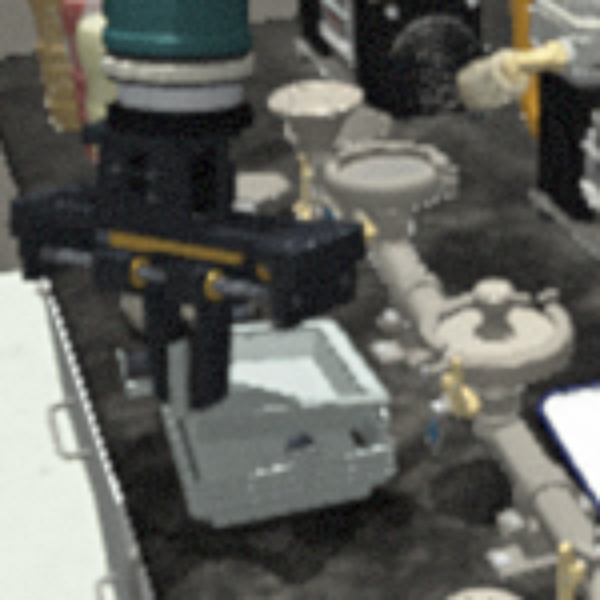

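>>> servo_tool(increments=[0.0004,0,-0.0066,-0.0017,-0.011,0,0.0004,0,-0.0066,-0.0017,-0.011,0,0.0004,0,-0.0066,-0.0017,-0.011,0,0.0004,0,-0.0066,-0.0017,-0.011,0,0,0,0,0,0,0])

```text
time_s: 20.7
tool_pos: [0.374, 0.2948, 0.1]
orientation: [[0.73, 0.663, -0.166], [0.634, -0.747, -0.199], [-0.256, 0.04, -0.966]]
ft_force: [-0.7, -1.5, -3.6]
width: 0.111
```

>>> servo_tool(increments=[0.0004,0,-0.0066,-0.0017,-0.011,0,0.0004,0,-0.0066,-0.0017,-0.011,0,0.0004,0,-0.0066,-0.0017,-0.011,0,0,0,0,0,0,0])

```text
time_s: 21.1
tool_pos: [0.3761, 0.2972, 0.1094]
orientation: [[0.72, 0.665, -0.199], [0.622, -0.746, -0.238], [-0.306, 0.047, -0.951]]
ft_force: [-0.8, -2.1, -3.0]
width: 0.111
```

```bash
python3 g.py 13 wrist side top; python3 pk.py 13;python3 - <<'E'
from workcell import r
print(r.read_state()["torque"].round(2),r.read_state()["orientation"].round(3))
E
```

```text
21.25 [0.3757 0.2968 0.1091] [ 0.2 -2.1 -1.9] 0.11128834784693216 [ 0.66  0.22  1.94 -0.07  1.28  1.54]
[-0.59  0.01 -0.  ] [[ 0.72   0.664 -0.199]
 [ 0.622 -0.746 -0.237]
 [-0.306  0.047 -0.951]]
```

View pics/wrist13.png

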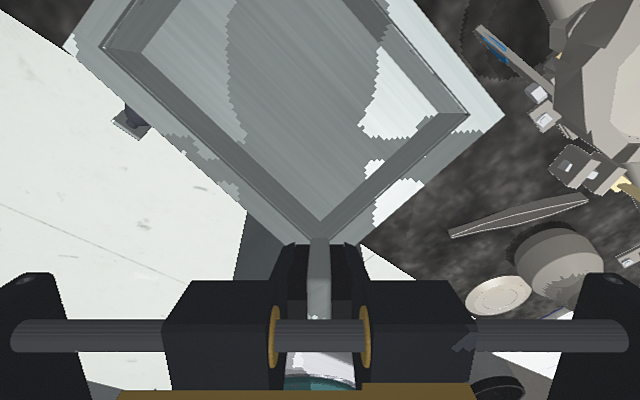

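View pics/s13c.png

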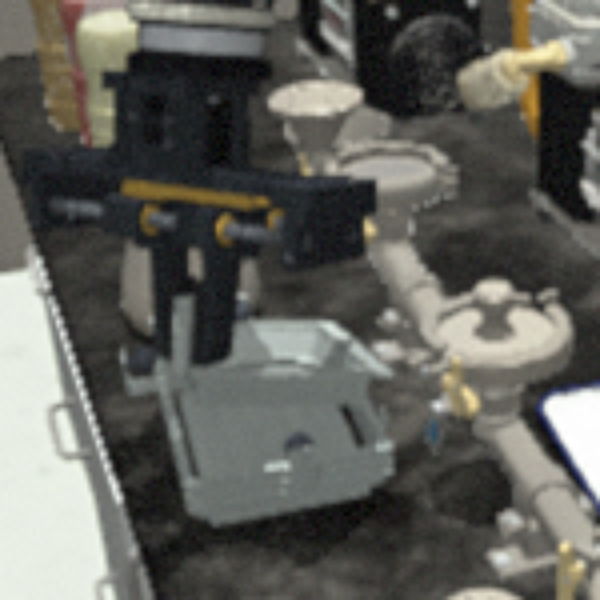

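>>> servo_tool(increments=[0.0003,0,-0.0066,-0.0017,-0.011,0,0.0003,0,-0.0066,-0.0017,-0.011,0,0.0003,0,-0.0066,-0.0017,-0.011,0,0.0003,0,-0.0066,-0.0017,-0.011,0,0,0,0,0,0,0])

```text
time_s: 21.75
tool_pos: [0.3793, 0.301, 0.1217]
orientation: [[0.705, 0.667, -0.241], [0.604, -0.743, -0.288], [-0.371, 0.057, -0.927]]
ft_force: [-1.3, -2.8, -2.0]
width: 0.11
```

>>> servo_tool(increments=[0.0003,0,-0.0066,-0.0017,-0.011,0,0.0003,0,-0.0066,-0.0017,-0.011,0,0.0003,0,-0.0066,-0.0017,-0.011,0,0.0003,0,-0.0066,-0.0017,-0.011,0,0,0,0,0,0,0])

```text
time_s: 22.25
tool_pos: [0.3833, 0.3055, 0.1336]
orientation: [[0.687, 0.67, -0.282], [0.583, -0.74, -0.337], [-0.434, 0.067, -0.898]]
ft_force: [-1.2, -3.4, -0.3]
width: 0.108
```

```bash
python3 g.py 14 wrist side top; python3 pk.py 14;python3 - <<'E'
from workcell import r
print(r.read_state()["torque"].round(2),r.read_state()["orientation"].round(3))
E
```

```text
22.4 [0.3829 0.305  0.1335] [-1.2 -3.1  0.1] 0.10766293732727165 [ 0.68  0.31  1.82 -0.08  1.46  1.56]
[-0.48 -0.08 -0.01] [[ 0.687  0.67  -0.281]
 [ 0.583 -0.74  -0.336]
 [-0.433  0.067 -0.899]]
```

View pics/wrist14.png

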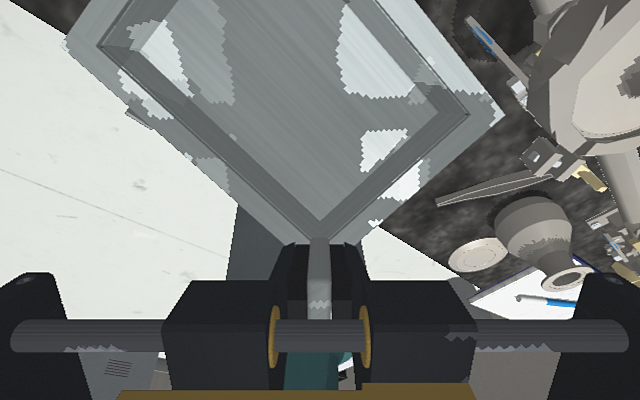

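View pics/s14c.png

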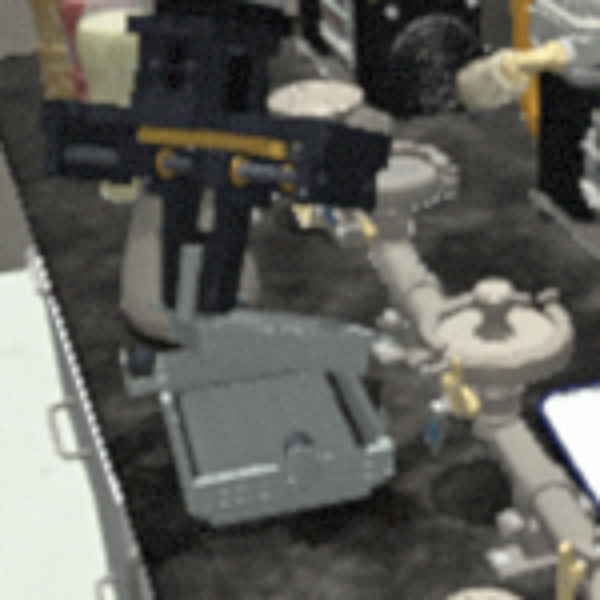

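View pics/top14.png

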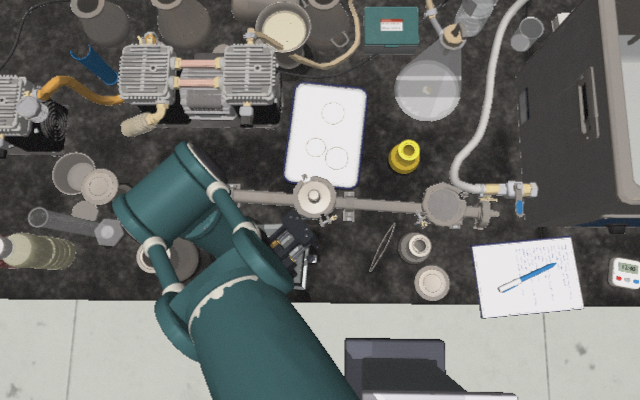

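>>> servo_tool(increments=[0.0003,0,-0.0066,-0.0017,-0.011,0,0.0003,0,-0.0066,-0.0017,-0.011,0,0.0003,0,-0.0066,-0.0017,-0.011,0,0.0003,0,-0.0066,-0.0017,-0.011,0,0,0,0,0,0,0])

```text
time_s: 22.9
tool_pos: [0.3875, 0.3105, 0.1448]
orientation: [[0.666, 0.673, -0.322], [0.558, -0.736, -0.384], [-0.495, 0.077, -0.865]]
ft_force: [-0.7, -3.4, -0.1]
width: 0.107
```

>>> servo_tool(increments=[0.0003,0,-0.0066,-0.0017,-0.011,0,0.0003,0,-0.0066,-0.0017,-0.011,0,0.0003,0,-0.0066,-0.0017,-0.011,0,0.0003,0,-0.0066,-0.0017,-0.011,0,0,0,0,0,0,0,0,0,0,0,0,0])

```text
time_s: 23.5
tool_pos: [0.3924, 0.3168, 0.1556]
orientation: [[0.643, 0.676, -0.358], [0.531, -0.732, -0.427], [-0.551, 0.084, -0.83]]
ft_force: [1.7, 0.7, -0.3]
width: 0.11
```

```bash
python3 g.py 15 wrist side ; python3 pk.py 15;python3 - <<'E'
from workcell import r
print(r.read_state()["torque"].round(2),r.read_state()["orientation"].round(3))
E
```

```text
23.6 [0.3921 0.3163 0.1557] [ 0.6  0.1 -0.3] 0.10873865537571005 [ 0.7   0.4   1.69 -0.1   1.63  1.57]
[ 0.3  -0.34 -0.  ] [[ 0.643  0.676 -0.359]
 [ 0.531 -0.732 -0.428]
 [-0.552  0.085 -0.83 ]]
```

View pics/s15c.png

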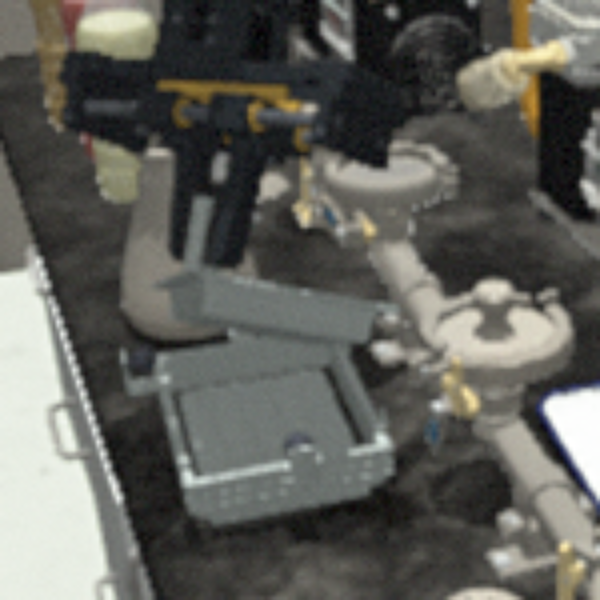

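View pics/wrist15.png

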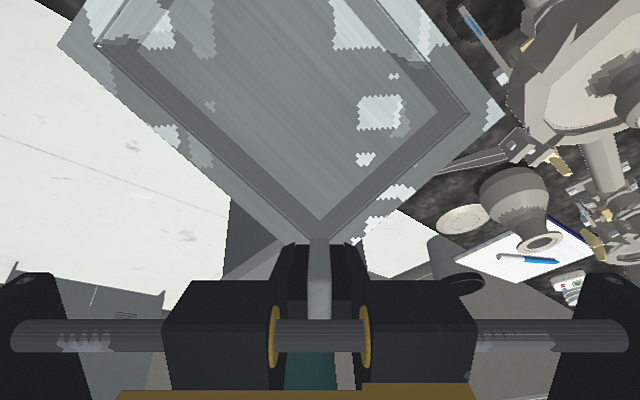

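>>> servo_tool(increments=[-0.011,0.0017,-0.0166,0,0,0,-0.011,0.0017,-0.0166,0,0,0,-0.011,0.0017,-0.0166,0,0,0,-0.011,0.0017,-0.0166,0,0,0,0,0,0,0,0,0])

```text
time_s: 24.1
tool_pos: [0.3927, 0.3163, 0.1977]
orientation: [[0.644, 0.676, -0.357], [0.531, -0.732, -0.427], [-0.55, 0.086, -0.83]]
ft_force: [0.3, -0.2, -1.7]
width: 0.108
```

```bash
python3 g.py 16 wrist side ; python3 pk.py 16;python3 - <<'E'
from workcell import r
print(r.read_state()["torque"].round(2),r.read_state()["orientation"].round(3))
E
```

```text
24.2 [0.3921 0.3158 0.196 ] [-0.8  0.4 -0.8] 0.10655998303563491 [ 0.7   0.37  1.66 -0.1   1.7   1.56]
[ 0.27 -0.22  0.07] [[ 0.643  0.676 -0.359]
 [ 0.53  -0.732 -0.429]
 [-0.552  0.086 -0.829]]
```

View pics/s16c.png

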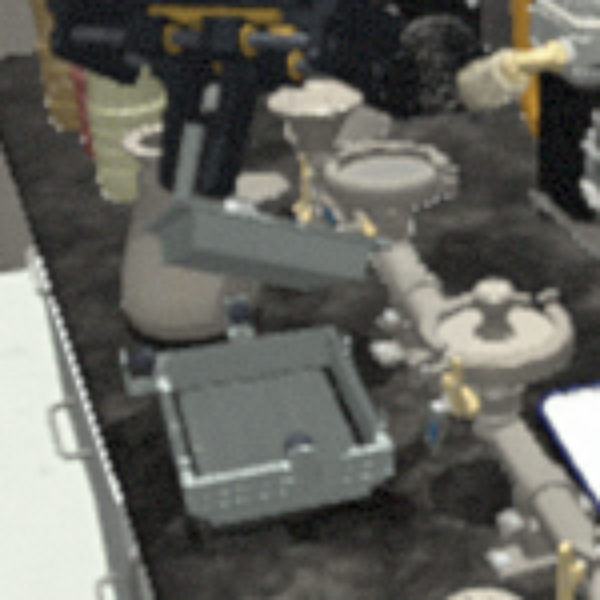

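>>> servo_tool(increments=[-0.02,0.003,-0.03,0,0,0,-0.033,0.005,-0.05,0,0,0,-0.033,0.005,-0.05,0,0,0,-0.033,0.005,-0.05,0,0,0,-0.033,0.005,-0.05,0,0,0,-0.02,0.003,-0.03,0,0,0,0,0,0,0,0,0])

```text
time_s: 24.9
tool_pos: [0.393, 0.3171, 0.3558]
orientation: [[0.645, 0.676, -0.356], [0.532, -0.732, -0.426], [-0.548, 0.086, -0.832]]
ft_force: [1.1, 0.3, -1.3]
width: 0.108
```

>>> servo_tool(increments=[0,0,0,0.0058,0.0374,0,0,0,0,0.0058,0.0374,0,0,0,0,0.0058,0.0374,0,0,0,0,0.0058,0.0374,0,0,0,0,0.0058,0.0374,0,0,0,0,0.0058,0.0374,0,0,0,0,0.0058,0.0374,0,0,0,0,0.0058,0.0374,0,0,0,0,0.0058,0.0374,0,0,0,0,0.0056,0.0374,0,0,0,0,0,0,0])

```text
time_s: 26.0
tool_pos: [0.3909, 0.3152, 0.3513]
orientation: [[0.752, 0.659, -0.001], [0.659, -0.752, -0.001], [-0.001, -0.0, -1.0]]
ft_force: [0.8, -0.2, -0.3]
width: 0.108
```

```bash
python3 g.py 17 wrist side top
```

```text
26.15 [0.3919 0.3162 0.3513] [ 0.7 -0.3 -1.3] 0.11053341073217175 [ 0.63 -0.11  1.8  -0.    1.45  1.48]
```

View pics/side17.png

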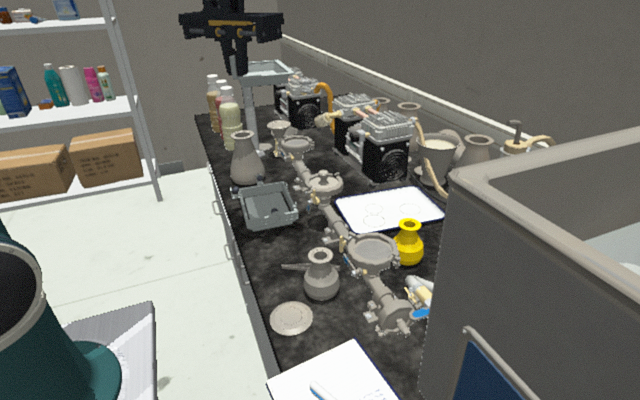

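View pics/wrist17.png

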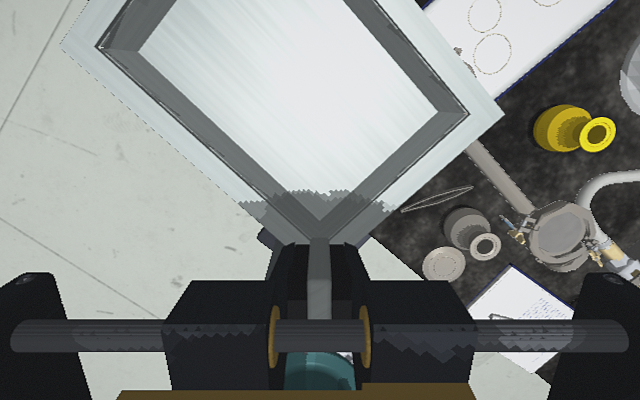

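View pics/top17.png

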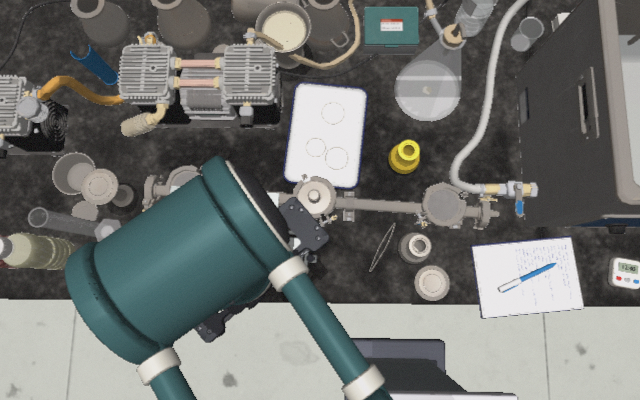

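>>> servo_tool(increments=[0.0094,0.027,0,0,0,0,0.0187,0.054,0,0,0,0,0.0262,0.076,0,0,0,0,0.0262,0.076,0,0,0,0,0.0262,0.076,0,0,0,0,0.0262,0.076,0,0,0,0,0.0262,0.076,0,0,0,0,0.0187,0.054,0,0,0,0,0.0094,0.027,0,0,0,0,0,0,0,0,0,0,0,0,0,0,0,0])

```text
time_s: 27.25
tool_pos: [0.6409, 0.1747, 0.3513]
orientation: [[0.752, 0.66, -0.002], [0.66, -0.752, 0.0], [-0.001, -0.001, -1.0]]
ft_force: [-0.2, 0.4, -0.6]
width: 0.106
```

```bash
python3 g.py 18 wrist side top
python3 - <<'E'
from h import *
from workcell import r
T=Cam(r.grab_frame("top"));S=Cam(r.grab_frame("side"))
for n,C in(("top",T),("side",S)):
  for l in ("lower_trays","vessel_mid","tray_middle","enamel_tray","ferrule","forceps"): print(n,l,[(d["rect"],round(d["conf"],2)) for d in r.recognise(n,l)])
s=r.read_state();p=s["tool_pos"];R=s["orientation"]
print(R.round(3),"middle est",p[:2]+[.0567,.0687])
E
```

```text
27.4 [0.6403 0.1754 0.3524] [ 0.1  0.7 -0.1] 0.10663095685844184 [0.23 0.2  1.48 0.   1.46 1.08]
top lower_trays [([219.5, 226.1, 314.8, 292.9], 0.81), ([414.3, 270.0, 426.9, 299.8], 0.65)]
top vessel_mid [([400.0, 234.0, 420.7, 264.7], 0.86)]
top tray_middle [([266.4, 27.1, 348.1, 108.6], 0.78), ([398.8, 233.6, 418.5, 264.8], 0.65)]
top enamel_tray [([282.6, 103.8, 366.6, 192.0], 0.83)]
top ferrule [([414.3, 267.8, 426.3, 297.4], 0.55)]
top forceps []
side lower_trays [([229.3, 174.7, 299.7, 233.0], 0.98)]
side vessel_mid [([301.2, 248.5, 338.2, 301.0], 0.93), ([394.5, 219.1, 421.6, 266.7], 0.83), ([269.5, 297.3, 312.2, 339.2], 0.68)]
side tray_middle [([358.7, 54.5, 442.6, 85.9], 0.55)]
side enamel_tray [([334.4, 186.5, 442.8, 234.6], 0.78)]
side ferrule [([268.4, 298.5, 314.4, 337.4], 0.84)]
side forceps [([280.1, 262.1, 342.0, 273.0], 0.55)]
[[ 0.752  0.66  -0.   ]
 [ 0.66  -0.752 -0.   ]
 [-0.     0.    -1.   ]] middle est [0.69799799 0.24310659]
```

View pics/side18.png

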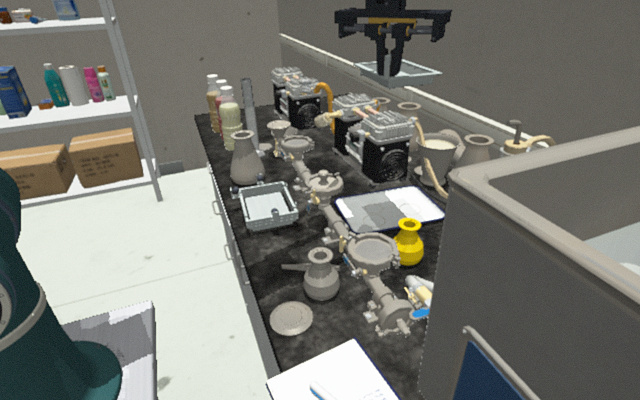

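View pics/top18.png

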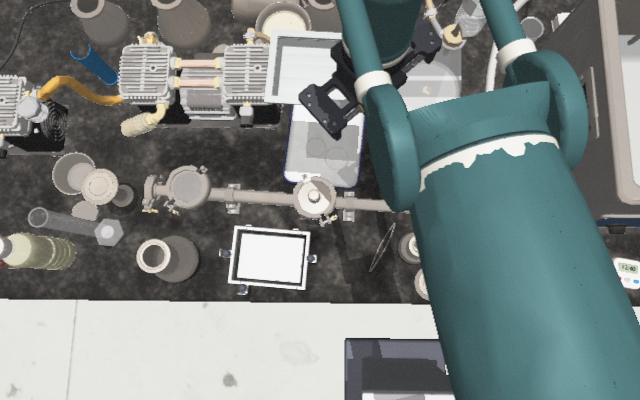

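View pics/wrist18.png

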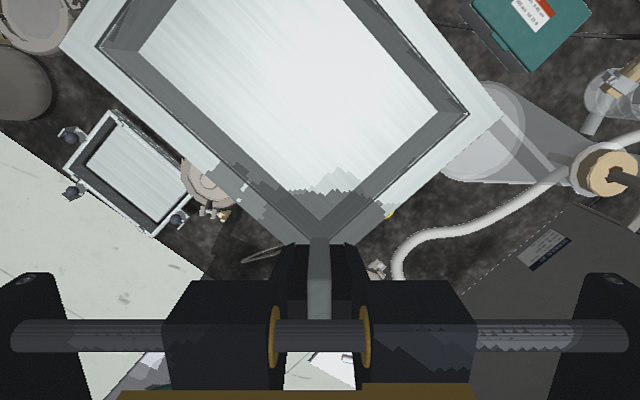

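Run:
```python
from h import *
from workcell import r
T=Cam(r.grab_frame("top"));S=Cam(r.grab_frame("side"))
c,s=np.cos(-.065),np.sin(-.065)
P=[np.r_[np.array([.698,.243])+np.array([[c,-s],[s,c]])@np.array(m)/1000,.3475] for m in [[60,80],[60,-80],[-60,-80],[-60,80]]]
print(T.proj(P).round(),S.proj(P).round())
# enamel corners from side at z=.012 ; lower rim at .04
e=[S.ray(p,.012)[:2].round(3) for p in((334,203),(413,188),(445,215),(357,234))];print("enamel side",e,np.mean(e,0))
print(T.ray((229,227),.04)[:2],T.ray((311,232),.04)[:2])
r.sign_off()
print(r.read_state()["time_s"])
```

```text
[[272.  26.]
 [376.  32.]
 [371. 107.]
 [265. 100.]] [[403.  57.]
 [443.  72.]
 [386.  78.]
 [353.  62.]]
enamel side [array([0.587, 0.312]), array([0.811, 0.294]), array([0.806, 0.152]), array([0.582, 0.169])] [0.6965  0.23175]
[0.48590889 0.44389355] [0.47651619 0.27007745]
the job is handed in; nothing more can be done
the job is handed in; nothing more can be done
```

The job is done and handed in at about 27.5 s of the 70 s allowed. The arm is still holding the tray by its lug.

- **Vessel:** I lifted it out of the top tray and stood it upright at about (0.45, 0.05), between the ferrule and the forceps. The grip closed to about 38 mm, not the 44 mm of the lip, so it probably held just below the lip. It did not slip.
- **Peel:** I gripped the lug with 50 N and turned the tray about the far corner to about 34° before lifting. The sideways force dropped to near zero at the end of the turn, and the pictures show the balls clear of the rim. The lower trays stayed down throughout. The wrist force readings stayed below 5 N during the peel; the highest of the whole job was about 12 N, when the vessel touched the worktop.
- **Final hold:** The tray is level and its rim is about 0.35 m up. Its middle is at about (0.698, 0.243), worked out from the gripper pose. The enamel tray's centre measured (0.697, 0.243) from the top camera and (0.697, 0.232) from the side camera, so the two views disagree by about 11 mm in y. The tray outline predicted from that pose agreed with the side view to about 10 pixels and with the visible left part of the top view.
- **Bystanders:** The ferrule, forceps and yellow look-alike show unmoved in the side view. In the last top view, the ferrule was partly hidden by the arm and the detector did not find the forceps.

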